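# Uncap the measuring cell and hold the probe in its bore

### The job

Unscrew the red cap of the measuring cell about a quarter turn anticlockwise and swing it on its arm well clear of the bore. Then take the blue-headed probe from the white rest and lower its stem upright down the middle of the bore, never letting the probe touch the cell, until the orange ring on the stem is level with the bore's mouth. Finish while still holding the probe there, still and centred, and leave the other probes and the glassware where they are.

Things in the scene. Friction and masses are not known exactly. Their poses are not given: they have to be found in the camera images.
- cell: Measuring cell, fixed: grey base 90 x 160 x 12 mm (y = -45 to +115), aluminium block 76 x 76 mm, top 75 mm above the table. Origin on the bore's axis at table level, z up. Swing-arm post at x = 0, y = +70 mm (hub 26 mm wide, 101 mm high). Catch pin 7 mm thick, 16 mm tall on the block at x = -9.5, y = -34 mm. Stands left or right, turned up to 0.3 rad.
- mouth (a point): Centre of the bore's mouth on the cell's top face, z up. The bore is vertical, 20 mm in diameter and 60 mm deep with a closed floor. At first it is hidden under the red cap.
- cap_grip (a point): On the cap's turning axis at grip height, 120 mm above the table; axes turn with the cap. Red cap: disc 48 mm wide, on it an upright grip bar 14 mm thick (x), 44 mm long (y), top 131.5 mm above the table. The steel arm lies under the bar, its top 96.5 mm above the table. A lug on the disc's -y side, 38 mm from the axis, is held by the catch pin until turned about 0.8 rad.
- cap (a joint): Turn of the cap relative to the swing arm (rad): starts at 0 to 0.15 (screwed on), grows anticlockwise seen from above, up to 3.3. Friction 0.06 N m, stays where left. About a quarter turn frees it.
- swing_arm (a joint): Swing of the arm about the post (rad): 0 = cap over the bore, grows clockwise seen from above to 1.75, carrying the cap (70 mm from the post axis) to the cell's -x side. 1.2 or more is well clear. Friction 0.12 N m, stays where left; blocked by the catch pin while the cap is screwed on. Swung with the bar at a constant heading, the cap just turns farther on the arm.
- rest: White probe rest, fixed: plate 60 x 200 mm, 20 mm thick, top 100 mm above the table, on end legs, with three upright 13 mm holes at y = -65, 0 and +65 mm. Origin under its centre at table level, z up. Each hole holds a probe, in any order; their heads, sides along the rest within 0.12 rad, reach 166 mm above the table, so lift a stem over them before moving off sideways.
- probe: The probe to use: steel stem 8 mm in diameter and 90 mm long, under a blue square head 24 x 24 x 60 mm (sides along x and y). Origin at the stem's lower tip, z up along the stem to the head: head from 90 to 150 mm, with a 6 mm cable stub on top. About 80 g. At first it hangs in the rest with the head's underside on the plate, tip 10 mm above the table.
- probe_mark (a point): Middle of the orange ring (6 mm wide) on the blue probe's stem, on its axis 45 mm above the tip.
- probe_head (a point): Point to grip on the blue probe: on its axis, 125 mm above the tip and 35 mm above the head's underside.
- probe_grey: Bystander: like probe, with a grey head and black ring, in the rest. Origin at its tip.
- probe_yellow: Bystander: like probe, with a yellow head and black ring, in the rest. Origin at its tip.
- tub: Bystander: open white plastic tub 110 x 110 x 100 mm beyond the work area. Origin under its centre.
- white_bottle: Bystander: white bottle, black cap, 72 mm across, 170 mm tall. Origin under its centre.
- amber_bottle: Bystander: amber bottle, black cap, 60 mm across, 130 mm tall. Origin under its centre.
- beaker: Bystander: glass beaker, 70 mm across, 80 mm tall. Origin under its centre.
- vial0: Bystander: small jar 32 mm across, 60 mm tall, in the red tray at the right. Origin under its centre.
- vial1: Bystander: second such jar in the red tray. Origin under its centre.
Mind the look-alikes: they are no part of the job. There is more than one size of the probe; the one meant has the size given above.

How it is judged:
By the outcome, as a careful person would: the job done as asked, in the order asked, and still so for the second after the job is handed in, while the arm keeps its last pose, push and grip.
It also fails if it takes over 61 s, if anything falls off the work surface, if the arm or the gripper's body presses on something with over 40 N, if the wrist force passes 120 N, or if a joint passes its speed limit or range.

### The arm

A 6-joint arm with a two-finger parallel gripper is mounted at the origin on the work surface. World frame = base frame: x ahead of the robot, y to its left, z up, the work surface at z = 0. Lengths are in m, angles in rad, forces in N, time in s.
With the tool pointing down it reaches from about 0.3 to 0.775 m from the base axis. Payload 14.6 kg.
Tool frame: the origin (TCP) lies between the finger pads; the fingertips stand 19 mm ahead of it and the grasp point (between the pads) is the TCP; z points along the fingers, y is the direction in which the jaws open and shut (so a half turn about z gives the same grasp; the last joint's range is limited). The gripper opens to 94 mm and grips with 3 to 60 N. Pads are 16 mm wide; open, the fingers measure 119 mm over their backs; the gripper's body (75 mm by 177 mm) begins 78 mm behind the grasp point.
Start: joints at [-1.235, 0.3, 1.521, -0, 1.321, -0.067], TCP at [0.216, -0.506, 0.224] pointing down, gripper open.
Joint ranges: [-3.03, 3.03], [-0.79, 2.21], [0.23, 2.52], [-1.04, 4.18], [0, 3.07], [-2.55, 2.55]. Speed limits (rad/s): [2.22, 2.22, 2.57, 3.14, 3.14, 3.14].

### API

Orientations are given as [roll, pitch, yaw] about the fixed x, y, z axes, in that order (R = Rz(yaw) Ry(pitch) Rx(roll)).
In Python, from station import telemetry, vision, ctrl gives the robot as it stands. The module is installed in compiled form; this text tells all that it offers.
- The arm moves only by the shell command python3 -m creep 'ROWS' [FORCE]. ROWS is JSON, a list of rows, each a list of 3 entries, a list of its own where there are three numbers: the shift along the tool's x, y, z in units of 50 mm (1.0 is 50 mm), then the turn about the tool's z in units of 8 degrees (1.0 is 8 degrees), then the opening, from 0 (shut) to 1 (fully open). In form: [[[tx, ty, tz], twist, gripper], ...]. A call has 1 to 12 rows; each row is the pose to reach, as a shift and turn from the pose commanded when the call began, along the tool's axes at that moment; what a row does not reach only later rows make up. A row lasts 1/10 s, in which the tool goes at most 50 mm and 8.59 degrees, less where a joint would pass 70% of its speed; a pose out of reach is approached as far as the arm can. A call with a gripper value outside its range is refused whole. The fingers move at their own pace and stop on an object; FORCE is the grip in N (left out, the last holds). Time passes only in rows, so rows that repeat a pose let the fingers close. It gives the time, the measured TCP pose, the force and the opening at its end, in the units of the state.
- telemetry.get_obs(): the state, without advancing time (a new reading comes with each control period).
- vision.camera(name): name is "side" or "top" or "wrist"; returns a dict with "img" (480x640x3 uint8, red, green, blue), "depth" (480x640 float32, m along the optical axis (not along the pixel's ray), 0 where there is no reading), "vertical_fov" (degrees; the focal length in pixels is half the picture's height over the tangent of half this angle, whatever the lens; pixels are square), "cx", "cy" (the principal point, pixels), "dist" ([k1, k2, p1, p2, k3] as OpenCV has them; the pictures are not rectified), "extrinsics" (4x4, takes a point from camera to world coordinates); the wrist camera has in their place "hand_eye" (4x4, takes a point from camera to tool coordinates, whose origin is the TCP and whose axes are the flange's). Camera axes: x right, y down, z forward; pixel columns grow to the right and rows downward; lengths in m; the calibration is good to about 2 mm. A picture is of the moment at which its call begins: read the wrist's pose just before it.
- ctrl.hand_in(): hands the job in, once; it reports no verdict.
The state is a dict: "time_s": time; "qpos": joint angles; "joint_vel": joint speeds; "tau": joint torques, N m; "ee_pos": TCP position; "eef_rot": TCP orientation; "force": force on the tool from outside, world axes, zero at the start; "moment": the same for the moment, N m; "grip_width": finger opening in m.
Only numpy, scipy, OpenCV 4.12 (cv2) and the standard library are available. Lean on these libraries where they do the work, as an engineer would, in place of code of your own. Each camera call takes 0.05 s, during which the arm holds its last target.

## Working session

There is one attempt and no reset: what is moved stays moved. The work goes in short steps, Python scripts to look and compute and a shell command to move; the robot and the scene stay as the last step left them, time stands still between calls to the robot, and variables do not carry over. Pictures are saved under pics/ and viewed, and the job is handed in when it is done.

```bash
mkdir -p pics
cat > h.py <<'E'
import numpy as np,cv2
from station import telemetry,vision,ctrl
from scipy.spatial.transform import Rotation as R
def snap(n,fn):
    o=telemetry.get_obs(); c=vision.camera(n)
    cv2.imwrite('pics/'+fn+'.png',c['img'][:,:,::-1])
    T=np.eye(4);T[:3,:3]=R.from_euler('xyz',o['eef_rot']).as_matrix();T[:3,3]=o['ee_pos']
    E=c['extrinsics'] if 'extrinsics' in c else T@np.array(c['hand_eye'])
    np.savez('pics/'+fn+'.npz',img=c['img'],depth=c['depth'],E=E,f=240/np.tan(np.radians(c['vertical_fov'])/2),cx=c['cx'],cy=c['cy'],dist=np.array(c['dist'],float))
def load(fn): return np.load('pics/'+fn+'.npz')
def K(d): return np.array([[d['f'],0,d['cx']],[0,d['f'],d['cy']],[0,0,1.]])
def ray(d,u,v):
    p=cv2.undistortPoints(np.array([[[u,v]]],float),K(d),d['dist'])[0,0]
    return d['E'][:3,:3]@np.array([p[0],p[1],1.]),d['E'][:3,3]
def atz(d,u,v,z):
    r,o=ray(d,u,v); return o+r*(z-o[2])/r[2]
def pt(d,u,v):
    r,o=ray(d,u,v); return o+r*d['depth'][int(round(v)),int(round(u))]
def cloud(d):
    h,w=d['depth'].shape
    uu,vv=np.meshgrid(np.arange(w),np.arange(h))
    p=cv2.undistortPoints(np.stack([uu,vv],-1).reshape(-1,1,2).astype(float),K(d),d['dist'])[:,0]
    z=d['depth'].reshape(-1,1).astype(float)
    P=np.c_[p,np.ones(len(p))]*z
    return (P@d['E'][:3,:3].T+d['E'][:3,3]).reshape(h,w,3)
def proj(d,P):
    Ei=np.linalg.inv(d['E']);
    return cv2.projectPoints(np.array(P,float).reshape(-1,1,3),cv2.Rodrigues(Ei[:3,:3])[0],Ei[:3,3],K(d),d['dist'])[0][:,0]
def crop(fn,x0,y0,x1,y1,s,out):
    im=cv2.imread('pics/'+fn+'.png')[y0:y1,x0:x1]; cv2.imwrite('pics/'+out+'.png',cv2.resize(im,None,fx=s,fy=s,interpolation=cv2.INTER_CUBIC))
E
python3 - <<'E'
from h import *
for n in ['side','top','wrist']: snap(n,n+'0')
print(telemetry.get_obs())
for n in ['side','top','wrist']:
    d=load(n+'0');print(n,d['E'],d['f'],d['dist'])
E
```

```text
{'time_s': 0.15, 'qpos': array([-1.23457266e+00,  3.00325971e-01,  1.52143987e+00, -9.68067405e-06,
        1.32071387e+00, -6.65775992e-02]), 'joint_vel': array([ 1.07304815e-03, -8.57064992e-05, -2.91653711e-03, -1.17401414e-03,
        1.22478879e-03, -6.52732011e-04]), 'tau': array([ 4.59676939e-04, -5.31964374e+01, -3.52823567e+01,  7.08263693e-02,
        2.35688535e-02, -7.58088095e-05]), 'ee_pos': array([ 0.21554245, -0.50580046,  0.22402567]), 'eef_rot': array([-3.14070693e+00, -4.96583228e-05,  4.02803649e-01]), 'force': array([-0.02230758, -0.03953137,  0.12747154]), 'moment': array([0.02067769, 0.02394558, 0.02235327]), 'grip_width': 0.0941509030933667}
side [[-8.27809753e-01 -2.82847701e-01  4.84487555e-01  1.17260797e-01]
 [-5.61008874e-01  4.17726524e-01 -7.14684262e-01  6.16970885e-01]
 [-2.36501422e-04 -8.63424420e-01 -5.04478161e-01  5.95582217e-01]
 [ 0.00000000e+00  0.00000000e+00  0.00000000e+00  1.00000000e+00]] 464.8981319599366 [0.00702624 0.         0.         0.         0.        ]
top [[ 0.02425563 -0.99610535  0.08476909  0.53551246]
 [-0.9996959  -0.02454526 -0.00237595 -0.08978411]
 [ 0.00444738 -0.08468568 -0.99639779  1.14117018]
 [ 0.          0.          0.          1.        ]] 491.8146053944828 [-0.09565468  0.          0.          0.          0.        ]
wrist [[ 3.92218370e-01 -8.91335644e-01 -2.27344497e-01  2.82522230e-01]
 [-9.19872133e-01 -3.80077378e-01 -9.68320527e-02 -4.78508571e-01]
 [-9.86404874e-05  2.47107177e-01 -9.68988149e-01  3.83977680e-01]
 [ 0.00000000e+00  0.00000000e+00  0.00000000e+00  1.00000000e+00]] 354.97322760263296 [-0.00101525  0.          0.          0.          0.        ]
```

View pics/top0.png

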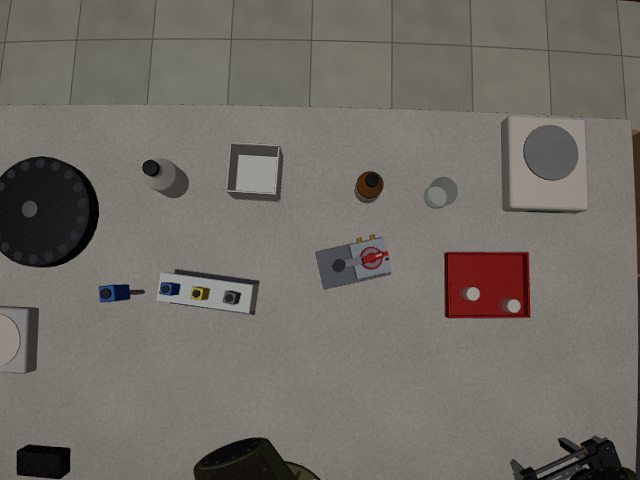

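View pics/side0.png

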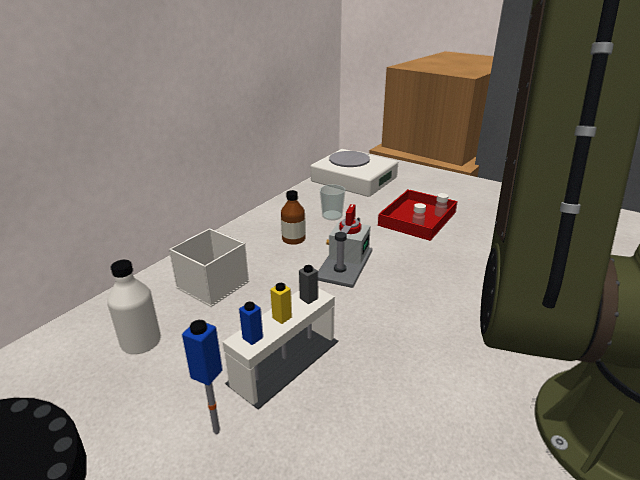

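View pics/wrist0.png

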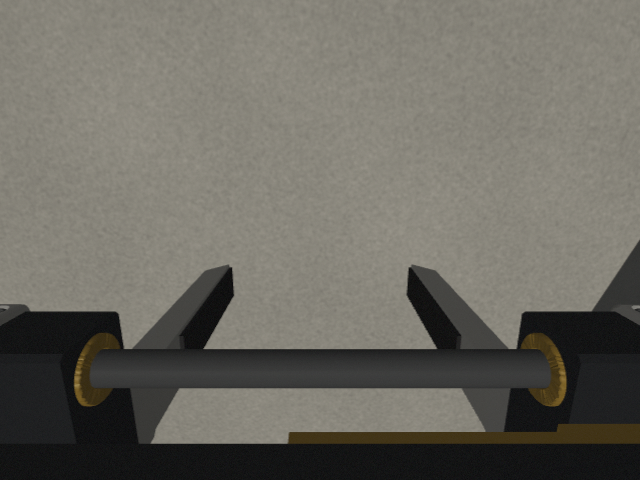

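Top view: the cell is at (355,262) with the red cap at about (373,258). The rest spans (157–258, 272–314), with blue at (170,289), yellow at (200,294) and grey at (232,297). A larger look-alike blue probe is at (113,293).

Run:
```python
from h import *
crop('top0',305,225,405,300,8,'c1'); crop('top0',150,260,270,325,6.5,'c2'); crop('side0',300,190,400,300,6,'c3')
d=load('top0'); C=cloud(d)
for z,(x0,y0,x1,y1) in {'cell':(305,225,405,300),'rest':(150,260,270,325)}.items():
    P=C[y0:y1,x0:x1].reshape(-1,3); P=P[P[:,2]>.005]; h=np.histogram(P[:,2],bins=np.arange(0,.19,.005)); print(z,h[0])
print(d['depth'][250:265:3,365:380:3])
```

```text
cell [  0 264 911 137   8   1   6   5  28  38   8  16   7   5 335 376  14  59
 125 252  96   5   1   3   3  27 112   5   0   0   0   0   0   0   0   0
   0]
rest [   0  237    8    7    9   10    6    9    7   12    6    7    8    9
   11    6   16   10   23  891 1075   34   18   19   22   25   22   25
   20   29   29  167  157  110    1    0    0]
[[1.0545354 1.043978  1.0452554 1.0478427 1.0525819]
 [1.0495634 1.0472827 1.0448596 1.0122342 1.0084454]
 [1.0136305 1.0118337 1.0134892 1.0112306 1.0089451]
 [1.0076746 1.0107226 1.0091358 1.0098256 1.0133832]
 [1.0084834 1.0290775 1.0450735 1.0472536 1.0441189]]
```

View pics/c1.png

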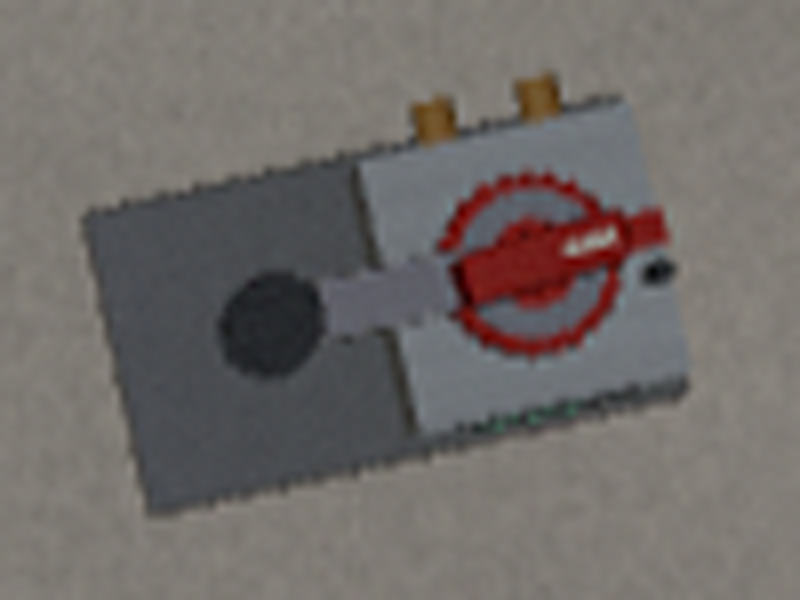

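View pics/c2.png

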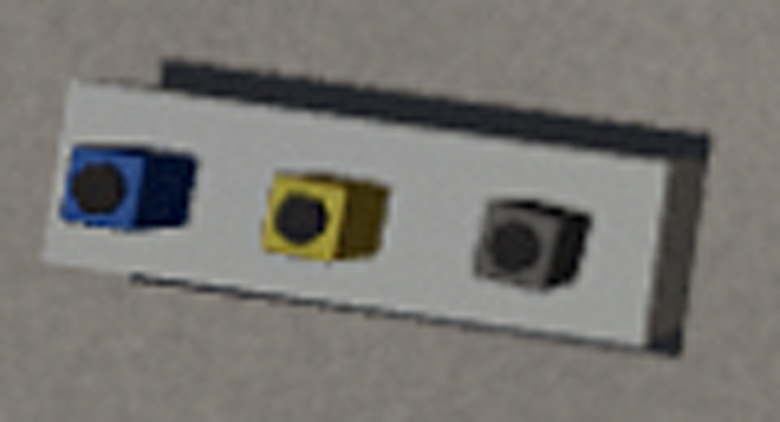

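View pics/c3.png

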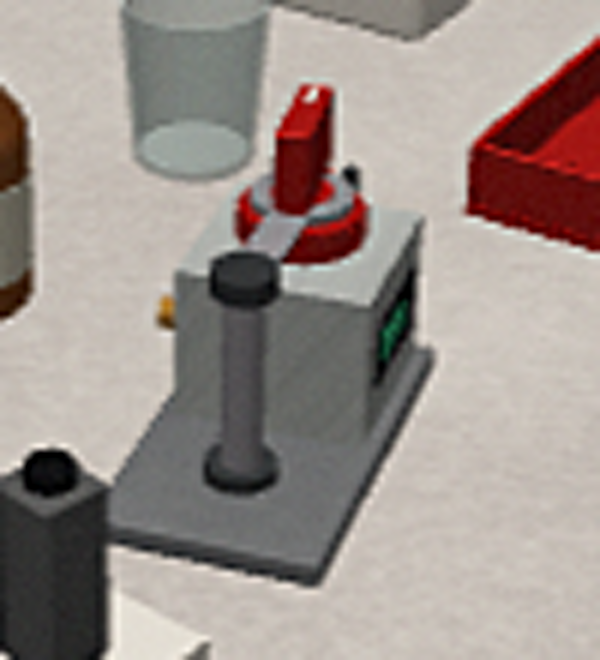

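```bash
cat > fit.py <<'E'
from h import *
from scipy.optimize import least_squares
def fitpose(obs,x0):
    # obs: list of (d,u,v,local xyz)
    def res(p):
        c,s=np.cos(p[2]),np.sin(p[2]); r=[]
        for d,u,v,L in obs:
            W=[p[0]+c*L[0]-s*L[1],p[1]+s*L[0]+c*L[1],L[2]]
            r+=list(proj(d,W)[0]-[u,v])
        return r
    s=least_squares(res,x0,loss='soft_l1'); return s.x,np.round(np.array(res(s.x)).reshape(-1,2),2)
E
python3 - <<'E'
from fit import *
d=load('top0')
def o(c,x0,y0,s): return ((c[0]+.5)/s-.5+x0,(c[1]+.5)/s-.5+y0)
f=lambda c,L:(d,*o(c,305,225,8),L)
cell=[f((355,170),(.038,.038,.075)),f((620,97),(.038,-.038,.075)),f((688,390),(-.038,-.038,.075)),f((412,435),(-.038,.038,.075)),f((85,213),(.045,.115,.012)),f((148,515),(-.045,.115,.012)),f((272,325),(0,.07,.101)),f((658,268),(-.0095,-.034,.091))]
x,r=fitpose(cell,[.5,-.1,.2]);print('cell',x);print(r)
g=lambda c,L:(d,*o(c,150,260,6.5),L)
rest=[g((70,82),(.03,.1,.1)),g((668,155),(.03,-.1,.1)),g((645,348),(-.03,-.1,.1)),g((42,262),(-.03,.1,.1))]
x,r=fitpose(rest,[.5,.3,-.1]);print('rest',x);print(r)
# cap bar ends top center z=.1315
for c in [(463,284),(632,236)]: print('bar',atz(d,*o(c,305,225,8),.1315))
# blue head top corners z .16
for c in [(75,147),(148,150),(130,232),(62,220),(98,188)]: print('head',atz(d,*o(c,150,260,6.5),.16 if c!=(98,188) else .166))
E
```

```text
cell [ 0.58939776 -0.18922239  0.24275688]
[[-0.12 -0.88]
 [ 0.71  0.72]
 [ 0.1  -1.84]
 [ 0.48  0.19]
 [-1.1   0.07]
 [-0.51  0.67]
 [ 0.09 -0.41]
 [ 0.05  0.65]]
rest [ 0.50736794  0.16231763 -0.10021169]
[[-0.14 -0.14]
 [ 0.13  0.68]
 [-0.11 -0.7 ]
 [ 0.13  0.15]]
bar [ 0.58233799 -0.16902139  0.1315    ]
bar [ 0.59573124 -0.21236268  0.1315    ]
head [0.52627032 0.23588333 0.16      ]
head [0.5260299  0.21287605 0.16      ]
head [0.50067266 0.21739482 0.16      ]
head [0.50368814 0.23893747 0.16      ]
head [0.51400649 0.2261109  0.166     ]
```

```bash
python3 -m creep '[[[0.4,-0.1,0],-0.4,1],[[1.2,-0.4,0],-1.4,1],[[2.1,-0.6,0],-2.4,1],[[3.0,-0.9,0],-3.4,1],[[3.9,-1.2,0],-4.4,1],[[4.8,-1.5,0],-5.4,1],[[5.7,-1.8,0],-6.4,1],[[6.6,-2.1,0],-7.4,1],[[7.5,-2.4,0],-8.4,1],[[8.4,-2.6,0],-9.4,1],[[9.1,-2.8,0],-10.2,1],[[9.35,-2.9,0],-10.5,1]]' 20
python3 - <<'E'
from h import *
o=telemetry.get_obs();print(o['time_s'],o['ee_pos'],o['eef_rot'],o['qpos'])
snap('wrist','w1'); snap('wrist','w1b');o=telemetry.get_obs();print(o['ee_pos'],o['eef_rot'])
E
```

```text
time_s: 1.35
ee_pos: [0.5905, -0.187, 0.2237]
eef_rot: [-3.141, -0.001, 1.875]
force: [-1.0, -0.5, -0.5]
grip_width: 0.0945
1.35 [ 0.59052358 -0.18700067  0.22368346] [-3.14105559e+00 -7.27043863e-04  1.87516250e+00] [-3.65896273e-01  4.57458379e-01  1.30747781e+00  2.40614663e-04
  1.37752898e+00 -6.70308963e-01]
[ 0.58923952 -0.18832291  0.22376345] [-3.14076200e+00 -6.25730909e-04  1.87043058e+00]
```

View pics/w1b.png

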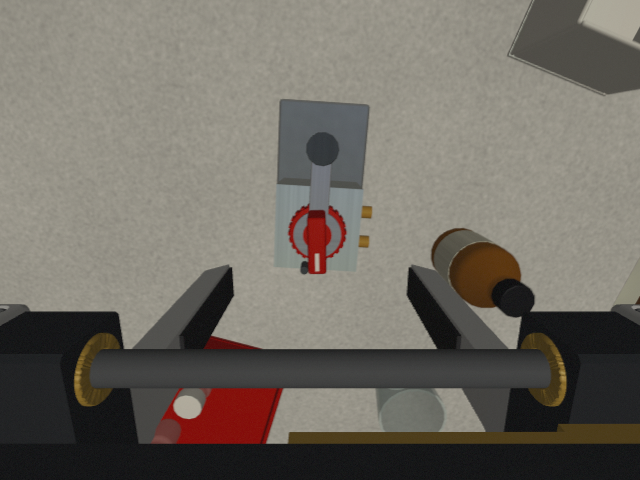

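Wrist view: the cell is upright in the picture, with the cap centre at about (317,233), the post at (322,149) and the bar roughly vertical between the fingers.

Run:
```python
from h import *
crop('w1b',265,90,385,285,3,'c4')
```

```text
(no output)
```

View pics/c4.png

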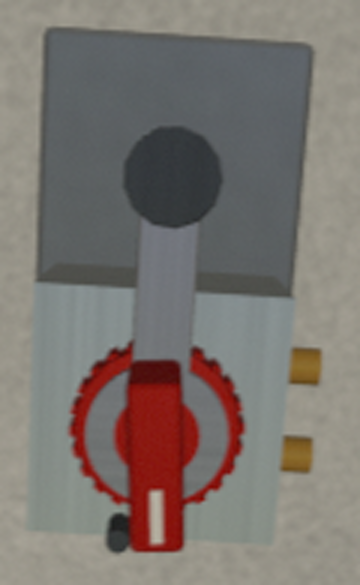

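Run:
```python
from fit import *
d=load('w1b')
o=lambda c:((c[0]+.5)/3-.5+265,(c[1]+.5)/3-.5+90)
f=lambda c,L:(d,*o(c),L)
ob=[f((45,30),(-.045,.115,.012)),f((313,45),(.045,.115,.012)),f((37,282),(-.038,.038,.075)),f((294,296),(.038,.038,.075)),f((28,530),(-.038,-.038,.075)),f((274,543),(.038,-.038,.075)),f((172,176),(0,.07,.101)),f((120,523),(-.0095,-.034,.091))]
x,r=fitpose(ob,[.589,-.189,.24]);print('cell',x);print(r)
# bar top corners
P=[atz(d,*o(c),.1315) for c in [(131,386),(181,386),(132,550),(183,550)]]
for p in P: print(p)
c=np.mean(P,0);v=P[0]+P[1]-P[2]-P[3];print('bar c',c,'ang',np.arctan2(-v[0],v[1]))
```

```text
cell [ 0.59017949 -0.18983096  0.24813354]
[[-1.02 -1.92]
 [ 0.77 -1.4 ]
 [-0.94 -0.1 ]
 [ 0.86  0.22]
 [-0.12  0.17]
 [ 0.33  0.27]
 [ 0.23  0.23]
 [-0.33  6.07]]
[ 0.57790412 -0.17156383  0.1315    ]
[ 0.58942953 -0.1679358   0.1315    ]
[ 0.59045626 -0.21172117  0.1315    ]
[ 0.60268884 -0.20787122  0.1315    ]
bar c [ 0.59011969 -0.18977301  0.1315    ] ang 0.31176024744528075
```

```bash
python3 -m creep '[[[-0.02,0,0.2],-0.07,1],[[-0.04,0,0.6],-0.07,1],[[-0.04,0,1.0],-0.07,1],[[-0.04,0,1.4],-0.07,1],[[-0.04,0,1.7],-0.07,1],[[-0.04,0,1.9],-0.07,1],[[-0.04,0,2.04],-0.07,1],[[-0.04,0,2.04],-0.07,1]]'; python3 -m creep '[[[0,0,0],0,0.6],[[0,0,0],0,0.3],[[0,0,0],0,0],[[0,0,0],0,0],[[0,0,0],0,0],[[0,0,0],0,0],[[0,0,0],0,0],[[0,0,0],0,0]]' 25
```

```text
time_s: 2.25
ee_pos: [0.5891, -0.1914, 0.1219]
eef_rot: [-3.141, -0.001, 1.878]
force: [-0.1, 0.5, 0.1]
grip_width: 0.0943
time_s: 3.05
ee_pos: [0.5894, -0.1912, 0.1224]
eef_rot: [-3.142, -0.0, 1.879]
force: [-0.2, -0.0, -0.1]
grip_width: 0.0331
```

```bash
python3 -m creep '[[[0,0,0],0,0],[[0,0,0],0,0],[[0,0,0],0,0],[[0,0,0],0,0],[[0,0,0],0,0],[[0,0,0],0,0],[[0,0,0],0,0]]' 25
```

```text
time_s: 3.75
ee_pos: [0.5894, -0.1912, 0.1224]
eef_rot: [-3.142, 0.0, 1.879]
force: [-0.6, 0.0, 0.1]
grip_width: 0.0133
```

```bash
python3 -m creep '[[[0,0,0],-0.5,0],[[0,0,0],-1.3,0],[[0,0,0],-2.2,0],[[0,0,0],-3.1,0],[[0,0,0],-4.0,0],[[0,0,0],-5.0,0],[[0,0,0],-6.0,0],[[0,0,0],-7.0,0],[[0,0,0],-8.0,0],[[0,0,0],-9.0,0],[[0,0,0],-9.7,0],[[0,0,0],-10.2,0]]';  python3 -m creep '[[[0,0,0],0,0],[[0,0,0],0,0]]'
python3 - <<'E'
from h import *
o=telemetry.get_obs();print(o['eef_rot'],o['ee_pos'],o['qpos'],o['moment'])
# swing waypoints in tool units
yaw=o['eef_rot'][2];p0=np.array([.590,-.190]);a=.247
Rw=lambda t:np.array([[np.cos(t),-np.sin(t)],[np.sin(t),np.cos(t)]])
post=p0+Rw(a)@[0,.07]
tx=np.array([np.cos(yaw),np.sin(yaw)]);ty=np.array([np.sin(yaw),-np.cos(yaw)])
for th in np.linspace(0,1.5,16):
    q=post+Rw(a-th)@[0,-.07]; w=q-p0
    print(round(th,2),np.round([w@tx/.05,w@ty/.05],2),q)
E
```

```text
time_s: 4.95
ee_pos: [0.5895, -0.1894, 0.1223]
eef_rot: [3.138, -0.0, -2.976]
force: [-0.5, 12.4, 1.5]
grip_width: 0.0136
time_s: 5.15
ee_pos: [0.5893, -0.1894, 0.1223]
eef_rot: [3.138, -0.001, -2.979]
force: [-1.2, 12.2, 2.4]
grip_width: 0.0141
[ 3.13841577e+00 -5.77512141e-04 -2.97948016e+00] [ 0.58930687 -0.18939306  0.12227465] [-0.37111417  0.54757771  1.41700169  0.00264238  1.17912667 -2.10503334] [2.36259082 0.15637804 0.02183822]
0.0 [0. 0.] [ 0.59 -0.19]
0.1 [ 0.14 -0.  ] [ 0.58313825 -0.19136953]
0.2 [0.28 0.  ] [ 0.57617406 -0.19204718]
0.3 [0.42 0.03] [ 0.56917701 -0.19202619]
0.4 [0.55 0.06] [ 0.56221701 -0.19130676]
0.5 [0.68 0.11] [ 0.5553636  -0.18989609]
0.6 [0.81 0.18] [ 0.54868527 -0.18780827]
0.7 [0.93 0.25] [ 0.54224873 -0.18506415]
0.8 [1.04 0.34] [ 0.5361183  -0.18169116]
0.9 [1.14 0.43] [ 0.53035524 -0.17772301]
1.0 [1.23 0.54] [ 0.52501712 -0.17319933]
1.1 [1.31 0.66] [ 0.52015728 -0.16816532]
1.2 [1.38 0.78] [ 0.51582429 -0.1626713 ]
1.3 [1.43 0.91] [ 0.51206143 -0.15677214]
1.4 [1.47 1.04] [ 0.5089063  -0.15052679]
1.5 [1.5  1.18] [ 0.50639043 -0.14399766]
```

```bash
python3 -m creep '[[[0,0.04,0],0,0],[[0.14,0.04,0],0,0],[[0.28,0.04,0],0,0],[[0.42,0.07,0],0,0],[[0.55,0.1,0],0,0],[[0.68,0.15,0],0,0],[[0.81,0.22,0],0,0],[[0.93,0.29,0],0,0],[[1.04,0.38,0],0,0]]';  python3 - <<'E'
from h import *
o=telemetry.get_obs();print(o['eef_rot'],o['ee_pos'],o['qpos'],o['moment'],o['force'])
E
```

```text
time_s: 6.05
ee_pos: [0.5352, -0.1795, 0.1225]
eef_rot: [3.14, 0.003, -2.981]
force: [11.8, 12.8, -4.3]
grip_width: 0.0137
[ 3.13960191e+00  2.62031545e-03 -2.98058969e+00] [ 0.53521703 -0.17947441  0.12248105] [-0.38979784  0.43343569  1.588876    0.00341135  1.11809236 -2.12309004] [ 2.41851981 -2.40444577 -0.07304623] [11.75003541 12.78244979 -4.31117153]
```

```bash
python3 -m creep '[[[0.1,0.09,0],0,0],[[0.19,0.2,0],0,0],[[0.27,0.32,0],0,0],[[0.34,0.44,0],0,0],[[0.39,0.57,0],0,0],[[0.43,0.7,0],0,0],[[0.44,0.77,0],0,0],[[0.44,0.77,0],0,0]]';  python3 - <<'E'
from h import *
o=telemetry.get_obs();print(o['eef_rot'],o['ee_pos'],o['qpos'],o['moment'],o['force'])
E
```

```text
time_s: 6.85
ee_pos: [0.5082, -0.1455, 0.1226]
eef_rot: [3.141, 0.004, -2.98]
force: [15.3, 7.6, -7.5]
grip_width: 0.0136
[ 3.14143395  0.00434836 -2.98032872] [ 0.50815468 -0.14550616  0.12261428] [-0.34925821  0.3590329   1.69488947  0.00256073  1.08395528 -2.08251262] [ 1.52303711 -3.04504539 -0.01886742] [15.33238662  7.59682649 -7.54409038]
```

```bash
python3 -m creep '[[[0,0,0],0,0.2],[[0,0,0],0,0.4],[[0,0,0],0,0.5],[[0,0,0],0,0.5],[[0,0,0],0,0.5],[[0,0,0],0,0.5],[[0,0,-0.3],0,0.6],[[0,0,-0.9],0,0.8],[[0,0,-1.6],0,1],[[0,0,-2.3],0,1],[[0,0,-2.8],0,1],[[0,0,-3],0,1]]';  python3 - <<'E'
from h import *
snap('top','t2');snap('wrist','w2');snap('side','s2')
o=telemetry.get_obs();print(o['time_s'],o['eef_rot'],o['ee_pos'],o['qpos'],o['moment'],o['force'])
crop('s2',250,150,450,300,4,'c5');
E
```

```text
time_s: 8.05
ee_pos: [0.5076, -0.1466, 0.2749]
eef_rot: [-3.14, 0.003, -2.98]
force: [-0.6, -0.7, 0.9]
grip_width: 0.0913
8.2 [ 3.14131471e+00 -5.14440520e-04 -2.98035179e+00] [ 0.50702427 -0.14633709  0.27163899] [-3.50389712e-01  2.17291161e-01  1.51460466e+00 -9.64566432e-06
  1.41028147e+00 -2.08242528e+00] [ 0.0974001  -0.13067036 -0.01429479] [ 0.09791554 -0.53647927 -0.94209783]
```

View pics/w2.png

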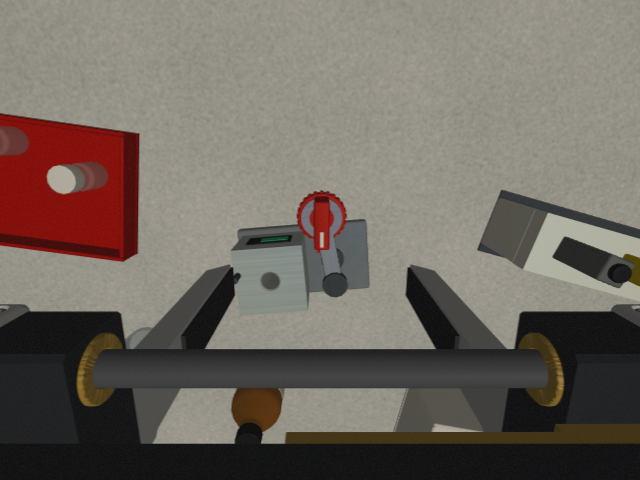

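View pics/t2.png

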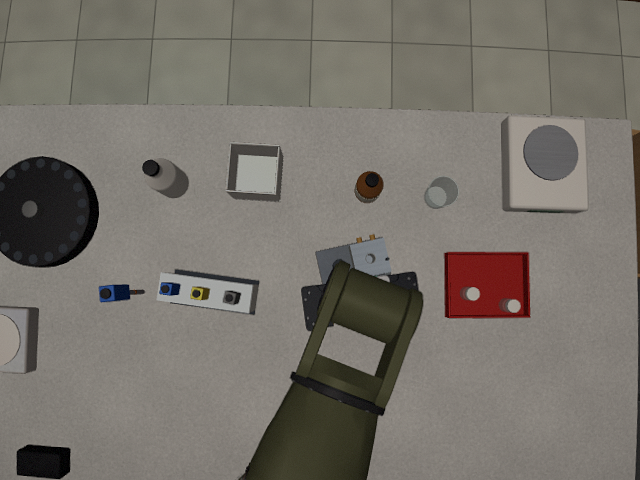

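View pics/c5.png

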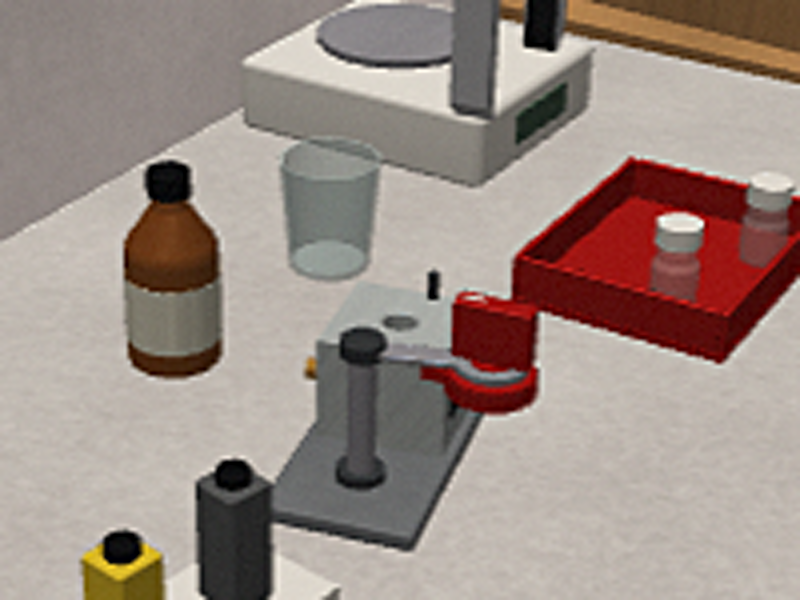

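The cap is swung well clear and the open bore shows at about (270,281) in the wrist view and (370,258) in the top view. I'll measure both.

Run:
```python
from h import *
crop('w2',220,210,350,320,6,'c6');crop('t2',345,235,400,285,10,'c7')
```

```text
(no output)
```

View pics/c6.png

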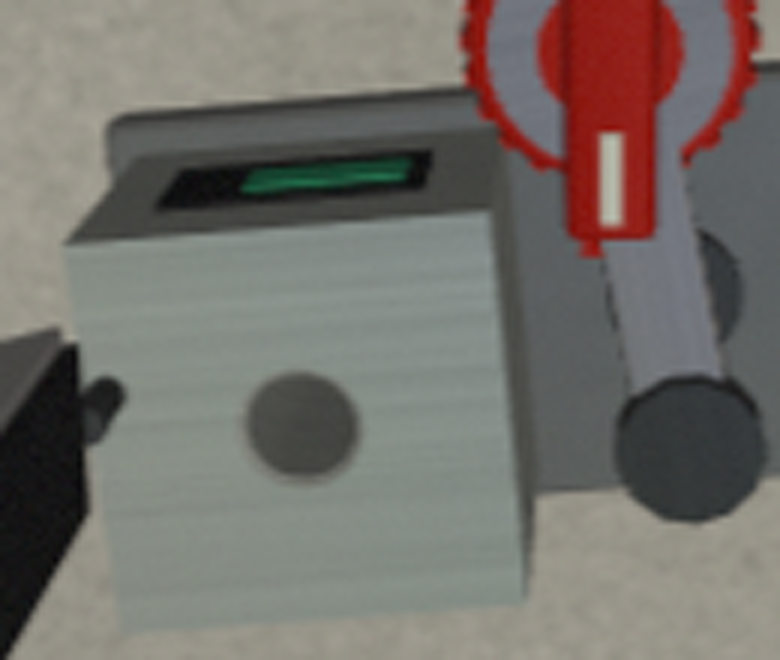

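View pics/c7.png

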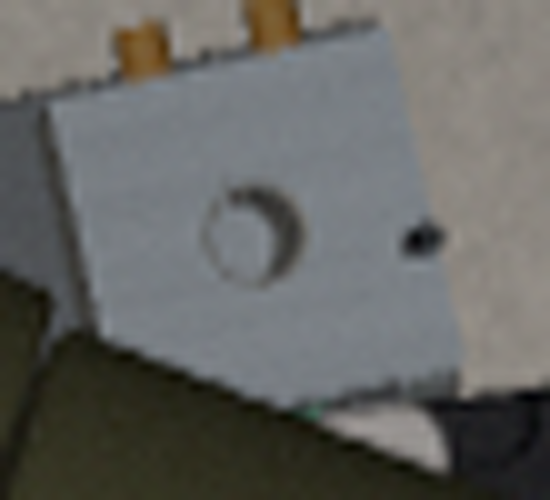

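```bash
python3 -m creep '[[[-0.1,0.3,-0.1],0.5,1],[[-0.2,0.8,-0.2],1.5,1],[[-0.3,1.5,-0.3],2.5,1],[[-0.45,2.2,-0.4],3.5,1],[[-0.6,3.0,-0.5],4.5,1],[[-0.75,3.8,-0.5],5.5,1],[[-0.85,4.6,-0.5],6.5,1],[[-1.0,5.3,-0.5],7.5,1],[[-1.1,6.0,-0.5],8.5,1],[[-1.2,6.6,-0.5],9.5,1],[[-1.3,7.1,-0.5],10.5,1],[[-1.34,7.34,-0.5],11.5,1]]'; python3 -m creep '[[[0,0,0],0.9,1],[[0,0,0],1.55,1],[[0,0,0],1.55,1],[[0,0,0],1.55,1]]'
python3 - <<'E'
from h import *
d=load('w2');o=lambda c,x0,y0,s:((c[0]+.5)/s-.5+x0,(c[1]+.5)/s-.5+y0)
print('mouth w2',atz(d,*o((302,427),220,210,6),.075),d['E'][:3,3])
d=load('t2');print('mouth t2',atz(d,*o((253,235),345,235,10),.075))
snap('wrist','w3')
o=telemetry.get_obs();print(o['time_s'],o['eef_rot'],o['ee_pos'],o['qpos'])
C=cloud(load('top0'));P=C[275:310,95:125].reshape(-1,3);print('decoy',P[P[:,2]>.03].min(0),P.max(0))
E
```

```text
time_s: 9.4
ee_pos: [0.5138, 0.2285, 0.2951]
eef_rot: [-3.138, 0.001, 1.693]
force: [-0.1, 0.3, 0.2]
grip_width: 0.0937
time_s: 9.8
ee_pos: [0.5142, 0.2265, 0.2962]
eef_rot: [-3.14, 0.001, 1.483]
force: [1.4, -0.6, -0.1]
grip_width: 0.0942
mouth w2 [ 0.58947642 -0.18952044  0.075     ] [ 0.43726541 -0.15856757  0.43469708]
mouth t2 [ 0.5897144  -0.18949335  0.075     ]
9.85 [-3.14030168e+00  5.83687277e-04  1.48317921e+00] [0.51424682 0.2265091  0.29650214] [3.49710791e-01 2.84203730e-01 1.37498950e+00 1.80678838e-05
 1.48381610e+00 4.37326699e-01]
decoy [ 0.48463178 -0.08978411  0.1399946 ] [0.5388859  0.45062143 1.14117018]
```

View pics/w3.png

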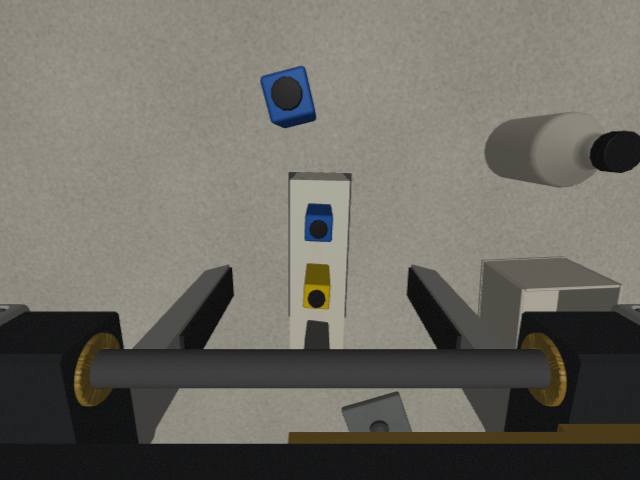

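Mouth estimates agree within 1 mm at (0.5897,-0.1895). In the wrist view the rest probe's blue head is at (318,230), with yellow at (316,298) and the larger decoy at (288,97).

Run:
```python
from h import *
crop('w3',255,50,375,250,3,'c8'); crop('w3',290,190,350,255,9,'c9')
```

```text
(no output)
```

View pics/c9.png

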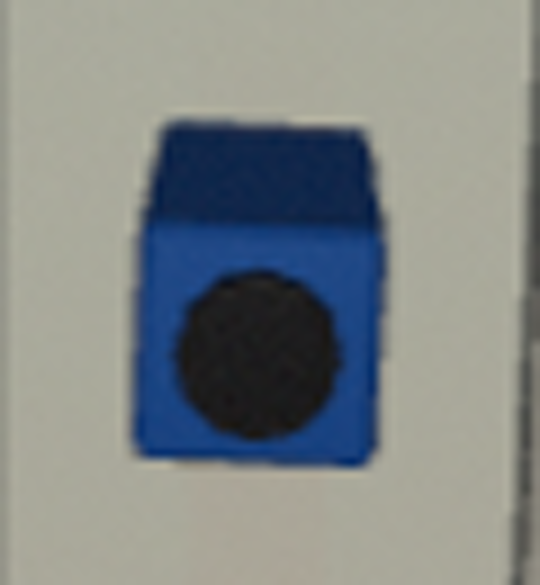

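Run:
```python
from h import *
d=load('w3');o=lambda c:((c[0]+.5)/9-.5+290,(c[1]+.5)/9-.5+190)
P=[atz(d,*o(c),.16) for c in [(145,224),(381,226),(374,464),(135,457)]]
for p in P: print(p)
print('c',np.mean(P,0),atz(d,*o((258,354)),.166))
for a,b in [(0,1),(3,2)]: v=P[b]-P[a];print(np.arctan2(v[1],v[0]),np.linalg.norm(v))
for a,b in [(2,1),(3,0)]: v=P[b]-P[a];print(np.arctan2(-v[0],v[1]),np.linalg.norm(v))
```

```text
[0.50440631 0.24018386 0.16      ]
[0.52656967 0.23806013 0.16      ]
[0.52406982 0.21489459 0.16      ]
[0.50124142 0.21758291 0.16      ]
c [0.51407181 0.22768037 0.16      ] [0.514073   0.22813004 0.166     ]
-0.0955301473636401 0.022264879554902337
-0.1172222561367877 0.022986150424394274
-0.1074962611038972 0.023300030717088815
-0.13912867057142028 0.022821470069683648
```

```bash
python3 -m creep '[[[0.01,0,0.2],0.1,0.9],[[0.02,0,0.6],0.19,0.8],[[0.02,0,1.0],0.19,0.7],[[0.02,0,1.4],0.19,0.6],[[0.02,0,1.8],0.19,0.6],[[0.02,0,2.2],0.19,0.6],[[0.02,0,2.6],0.19,0.6],[[0.02,0,2.9],0.19,0.6],[[0.02,0,3.1],0.19,0.6],[[0.02,0,3.23],0.19,0.6],[[0.02,0,3.23],0.19,0.6],[[0.02,0,3.23],0.19,0.6]]' 20; python3 -m creep '[[[0,0,0],0,0.4],[[0,0,0],0,0.2],[[0,0,0],0,0],[[0,0,0],0,0],[[0,0,0],0,0],[[0,0,0],0,0],[[0,0,0],0,0],[[0,0,0],0,0],[[0,0,0],0,0],[[0,0,0],0,0],[[0,0,0],0,0],[[0,0,0],0,0]]' 25
```

```text
time_s: 11.05
ee_pos: [0.5147, 0.2277, 0.1364]
eef_rot: [3.141, -0.0, 1.454]
force: [1.2, 0.8, -0.9]
grip_width: 0.0562
time_s: 12.25
ee_pos: [0.5145, 0.2277, 0.1361]
eef_rot: [3.142, -0.0, 1.454]
force: [-1.8, 0.6, 3.7]
grip_width: 0.0241
```

```bash
python3 -m creep '[[[0,0,-0.1],0,0],[[0,0,-0.3],0,0],[[0,0,-0.6],0,0],[[0,0,-1.0],0,0],[[0,0,-1.4],0,0],[[0,0,-1.8],0,0],[[0,0,-2.2],0,0],[[0,0,-2.6],0,0],[[0,0,-3.0],0,0],[[0,0,-3.4],0,0],[[0,0,-3.8],0,0],[[0,0,-4.0],0,0]]' 25; python3 -m creep '[[[0,0,0],0,0],[[0,0,0],0,0],[[0,0,0],0,0]]'
python3 - <<'E'
from h import *
snap('side','s4');snap('wrist','w4')
o=telemetry.get_obs();print(o['time_s'],o['eef_rot'],o['ee_pos'],o['qpos'],o['force'],o['moment'])
yaw=o['eef_rot'][2];w=np.array([.5897,-.1895])-o['ee_pos'][:2]
print(w@[np.cos(yaw),np.sin(yaw)]/.05,w@[np.sin(yaw),-np.cos(yaw)]/.05)
E
```

```text
time_s: 13.45
ee_pos: [0.5146, 0.2276, 0.3383]
eef_rot: [3.139, -0.001, 1.454]
force: [0.8, 0.8, -0.6]
grip_width: 0.0241
time_s: 13.75
ee_pos: [0.5143, 0.2276, 0.3349]
eef_rot: [-3.14, 0.001, 1.454]
force: [0.3, -0.4, -1.3]
grip_width: 0.024
13.85 [-3.14041330e+00  6.42738028e-04  1.45420449e+00] [0.51432334 0.22756942 0.33513275] [ 3.51465803e-01  2.72719780e-01  1.30266936e+00 -4.15386475e-05
  1.56754600e+00  4.68058183e-01] [ 1.36519252  0.31462695 -0.81059961] [-0.04580374 -0.0595859  -0.0194222 ]
-8.109389536849617 2.4676342006453997
```

View pics/s4.png

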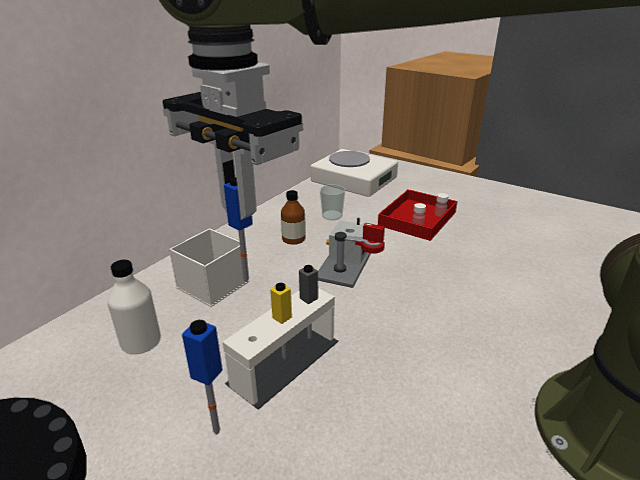

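View pics/w4.png

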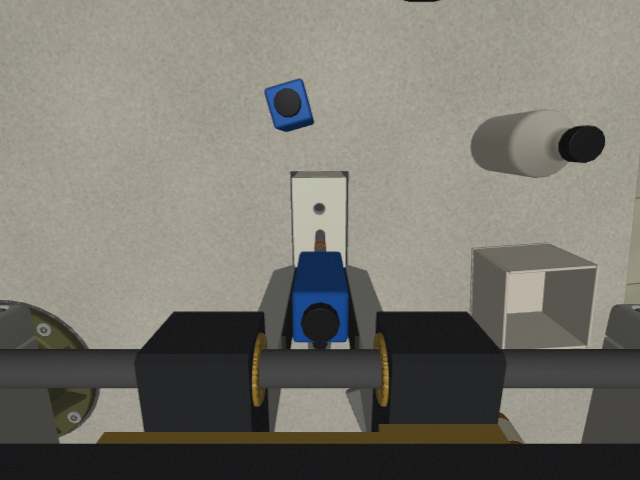

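Side view: the blue probe hangs upright in the jaws, with its ring at about (243,255) and tip at (245,282). The rest's first hole is empty and the other two probes are in place. Next I'll carry it over the bore.

```bash
python3 -m creep '[[[-0.2,0.06,0],0,0],[[-0.7,0.2,0],0,0],[[-1.4,0.43,0],0,0],[[-2.2,0.67,0],0,0],[[-3.0,0.91,0],0,0],[[-3.8,1.16,0],0,0],[[-4.6,1.4,0],0,0],[[-5.4,1.64,0],0,0],[[-6.2,1.89,0],0,0],[[-7.0,2.13,0],0,0],[[-7.7,2.34,0],0,0],[[-8.1,2.47,0],0,0]]' 25; python3 -m creep '[[[0,0,0.4],0,0],[[0,0,0.8],0,0],[[0,0,1],0,0],[[0,0,1],0,0],[[0,0,1],0,0],[[0,0,1],0,0]]'
python3 - <<'E'
from h import *
snap('side','s5');snap('wrist','w5')
o=telemetry.get_obs();print(o['time_s'],o['eef_rot'],o['ee_pos'],o['qpos'],o['force'],o['moment'])
crop('s5',290,120,400,270,5,'c10');crop('w5',250,180,390,350,4,'c11')
E
```

```text
time_s: 15.05
ee_pos: [0.5896, -0.1924, 0.3353]
eef_rot: [-3.141, 0.0, 1.452]
force: [-1.1, 0.6, -0.8]
grip_width: 0.0239
time_s: 15.65
ee_pos: [0.5902, -0.1891, 0.2872]
eef_rot: [3.14, 0.0, 1.454]
force: [0.1, 0.3, -0.1]
grip_width: 0.0241
15.75 [3.14030912e+00 3.17423563e-04 1.45434779e+00] [ 0.5901692  -0.18897718  0.2868371 ] [-3.68993947e-01  4.23452366e-01  1.21139862e+00  1.33908326e-05
  1.50541953e+00 -2.52546481e-01] [ 0.33838352 -0.31252339  0.00569683] [-0.03573745 -0.10295073 -0.01815865]
```

View pics/c10.png

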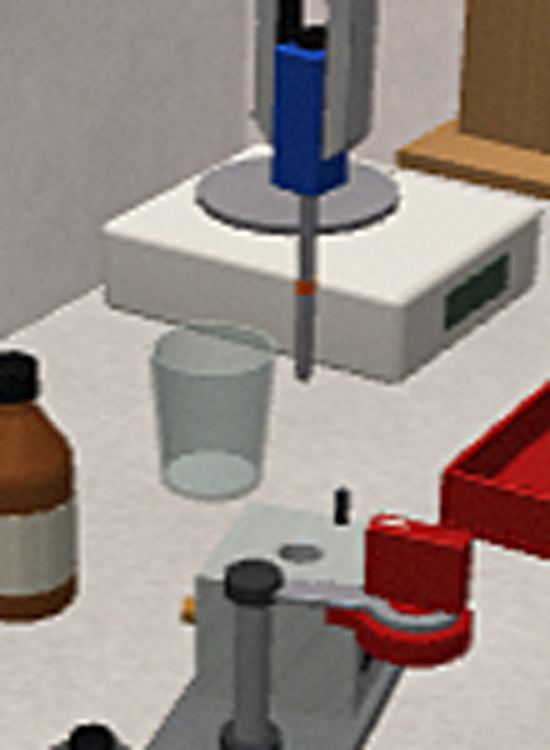

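View pics/c11.png

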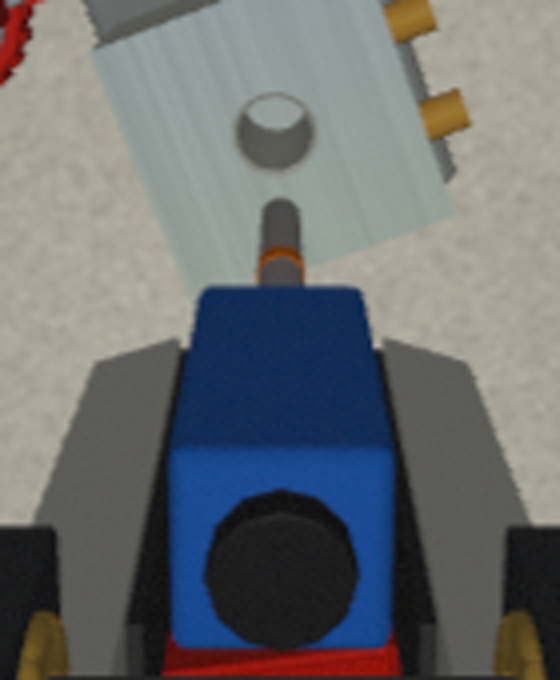

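Run:
```python
from h import *
from scipy.optimize import least_squares
s=load('s5');w=load('w5')
a=lambda c:np.array([(c[0]+.5)/5-.5+290,(c[1]+.5)/5-.5+120]);b=lambda c:np.array([(c[0]+.5)/4-.5+250,(c[1]+.5)/4-.5+180])
print('mouth side',atz(s,*a((300,552)),.075),'mouth wrist',atz(w,*b((275,132)),.075))
obs=[(s,a((303,378)),0),(s,a((305,287)),.045),(s,a((308,195)),.09),(w,b((281,217)),0),(w,b((281,267)),.045)]
def pos(p,l): return np.array([p[0]+p[3]*l,p[1]+p[4]*l,p[2]+l])
def res(p):
    return np.concatenate([(proj(d,pos(p,l))[0]-uv) for d,uv,l in obs]+[np.array(p[3:])*20])
r=least_squares(res,[.59,-.189,.16,0,0]);print(r.x);print(np.round(res(r.x),2))
# where the nominal hangs:
print('nominal tip px side',proj(s,[.5902,-.189,.2868-.126])[0],a((303,378)),'wrist',proj(w,[.5902,-.189,.2868-.126])[0],b((281,217)))
```

```text
mouth side [ 0.58701437 -0.18780409  0.075     ] mouth wrist [ 0.59039159 -0.18917532  0.075     ]
[ 0.59163583 -0.19139933  0.15804443 -0.00897142  0.0385668 ]
[-0.44  0.8  -0.47  0.37 -0.69 -0.78  0.14 -0.17 -0.5   0.54 -0.18  0.77]
nominal tip px side [349.7928487  195.40297275] [350.2 195.2] wrist [317.97818507 231.93803426] [319.875 233.875]
```

```bash
python3 -m creep '[[[0,-0.02,0.2],0,0],[[0,-0.02,0.5],0,0],[[0,-0.02,0.8],0,0],[[0,-0.02,1.1],0,0],[[0,-0.02,1.3],0,0],[[0,-0.02,1.4],0,0],[[0,-0.02,1.4],0,0],[[0,-0.02,1.4],0,0],[[0,-0.02,1.4],0,0]]' 25
python3 - <<'E'
from h import *
snap('side','s6');snap('wrist','w6');snap('top','t6')
o=telemetry.get_obs();print(o['time_s'],o['eef_rot'],o['ee_pos'],o['force'],o['moment'])
crop('s6',320,160,390,260,8,'c12');crop('w6',270,180,370,270,8,'c13')
E
```

```text
time_s: 16.65
ee_pos: [0.5892, -0.1889, 0.2166]
eef_rot: [3.141, 0.0, 1.454]
force: [-0.5, 0.4, 0.0]
grip_width: 0.0239
16.8 [3.14092973e+00 1.58974137e-04 1.45417707e+00] [ 0.58910504 -0.18892138  0.21638381] [-0.0034915  -1.23151386 -0.36838473] [-0.0419393  -0.0824305  -0.00118123]
```

View pics/c12.png

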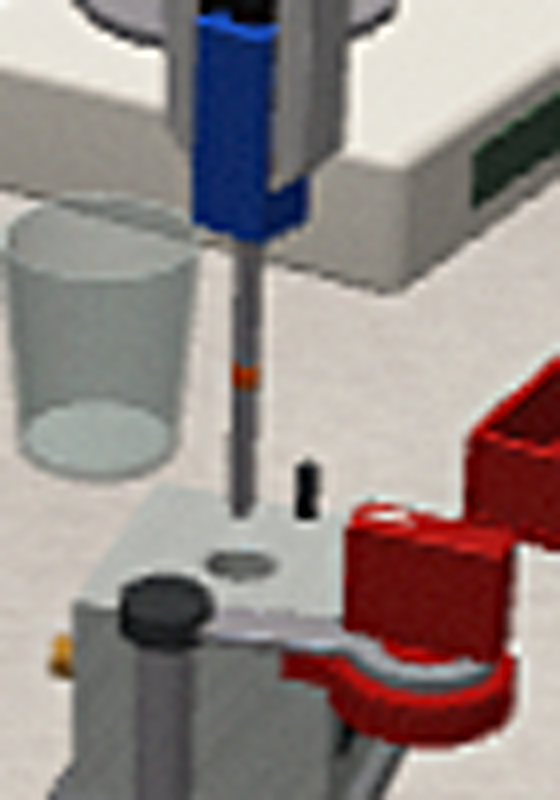

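View pics/c13.png

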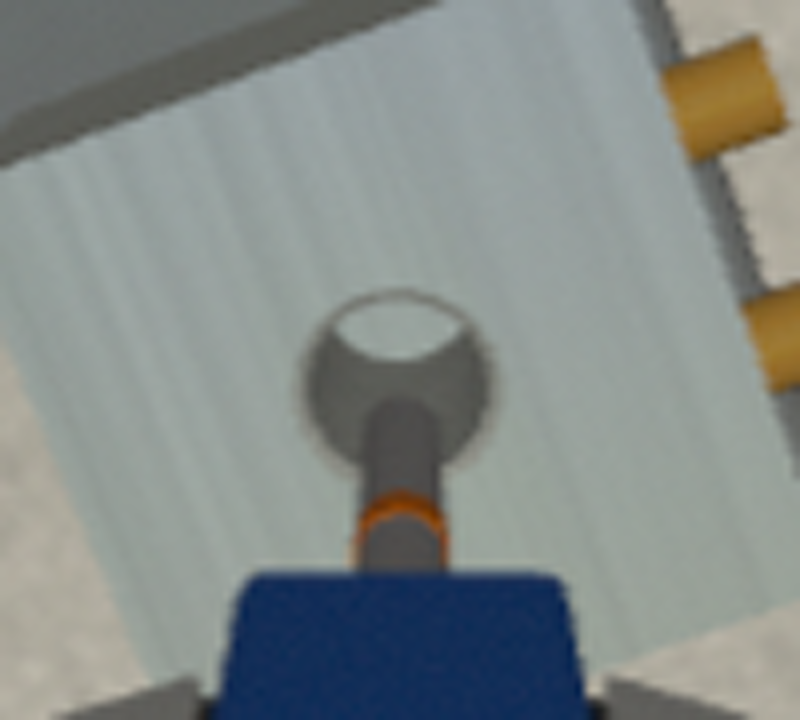

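Run:
```python
from h import *
s=load('s6');w=load('w6')
for d,x0,y0,n in [(s,320,160,'side'),(w,270,180,'wrist')]:
    for z in [.075,.0904,.1354,.1804]:
        p=proj(d,[.5891,-.1889,z])[0]; print(n,z,np.round((p-[x0,y0]+.5)*8-.5,1))
```

```text
side 0.075 [236.1 560. ]
side 0.0904 [237.6 512.8]
side 0.1354 [242.3 370.7]
side 0.1804 [247.2 222.4]
wrist 0.075 [387.7 385.1]
wrist 0.0904 [387.3 419.1]
wrist 0.1354 [385.7 541.9]
wrist 0.1804 [383.5 716.1]
```

```bash
python3 -m creep '[[[0,0,0.1],0,0],[[0,0,0.2],0,0],[[0,0,0.35],0,0],[[0,0,0.5],0,0],[[0,0,0.65],0,0],[[0,0,0.8],0,0],[[0,0,0.9],0,0],[[0,0,1.0],0,0],[[0,0,1.1],0,0],[[0,0,1.16],0,0],[[0,0,1.2],0,0],[[0,0,1.2],0,0]]' 25
python3 -m creep '[[[0,0,0],0,0],[[0,0,0],0,0],[[0,0,0],0,0]]'
python3 - <<'E'
from h import *
snap('side','s7');snap('wrist','w7');snap('top','t7')
o=telemetry.get_obs();print(o['time_s'],o['eef_rot'],o['ee_pos'],o['force'],o['moment'])
crop('s7',320,190,390,260,11,'c14');crop('w7',270,190,370,270,8,'c15')
for d,x0,y0,n,k in [(load('s7'),320,190,'side',11),(load('w7'),270,190,'wrist',8)]:
    for z in [.072,.075,.078]:
        p=proj(d,[.5891,-.1889,z])[0]; print(n,z,np.round((p-[x0,y0]+.5)*k-.5,1))
E
```

```text
time_s: 18.0
ee_pos: [0.589, -0.1889, 0.1558]
eef_rot: [-3.141, -0.0, 1.454]
force: [-0.6, -0.4, -1.2]
grip_width: 0.0238
time_s: 18.3
ee_pos: [0.589, -0.1889, 0.1561]
eef_rot: [3.141, 0.0, 1.454]
force: [-0.1, -0.1, -1.4]
grip_width: 0.0242
18.45 [3.14148616e+00 8.74600504e-07 1.45420244e+00] [ 0.58902146 -0.18887831  0.15600299] [-0.58179109  0.03613868 -0.82968825] [-0.01862974 -0.09871506  0.01420473]
side 0.072 [324.4 452.7]
side 0.075 [324.8 440.1]
side 0.078 [325.2 427.6]
wrist 0.072 [388.2 453.3]
wrist 0.075 [388.1 462.8]
wrist 0.078 [387.9 472.6]
```

View pics/c14.png

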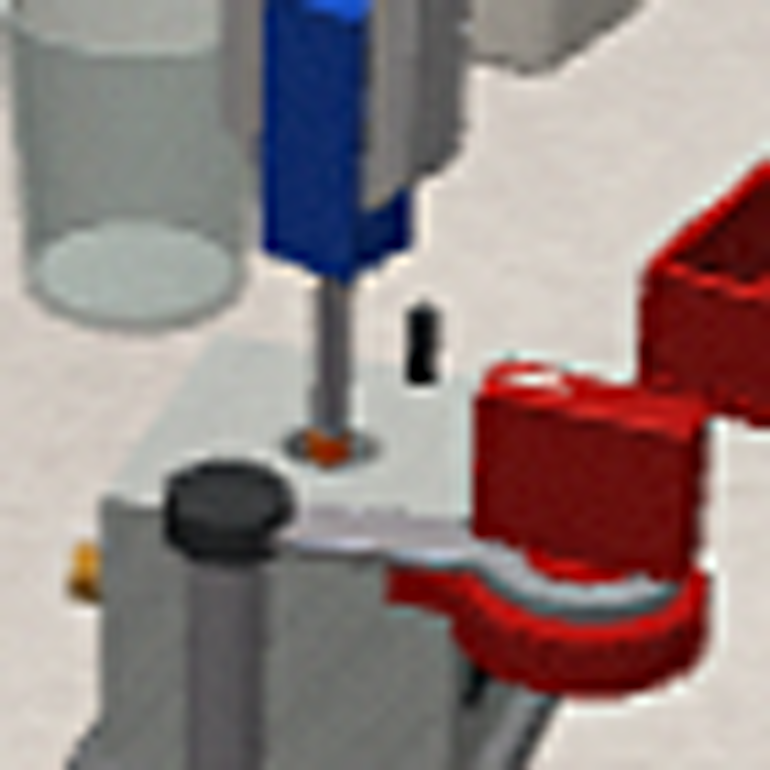

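View pics/c15.png

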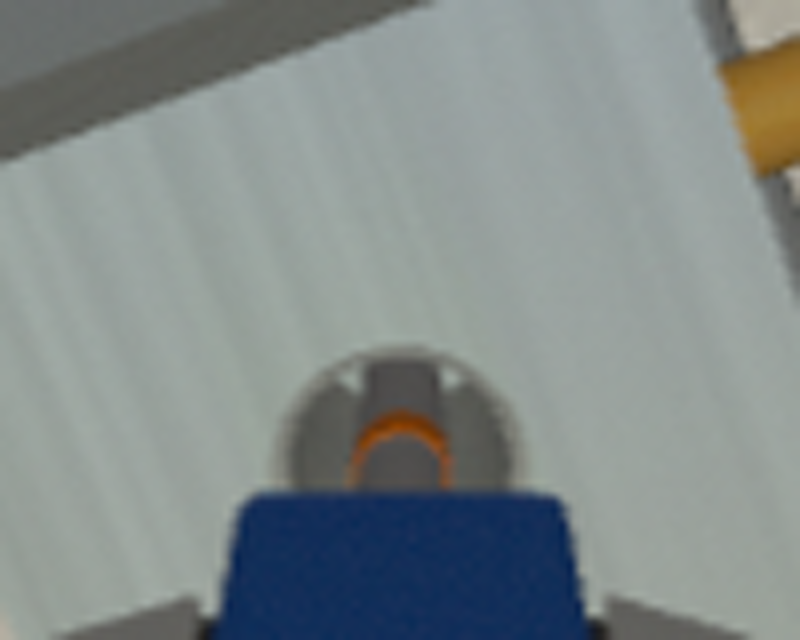

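View pics/t7.png

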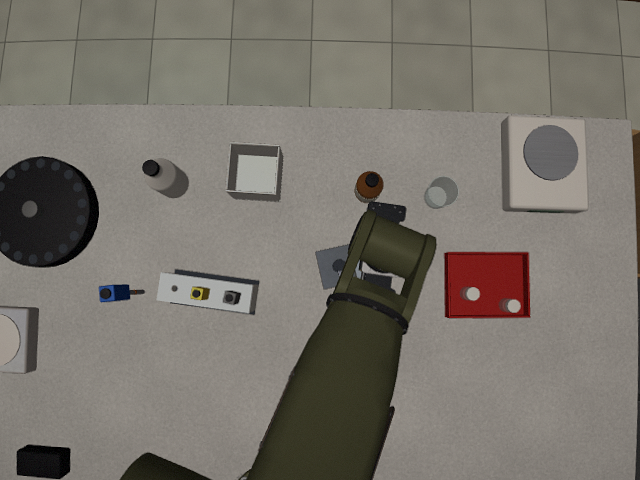

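Side crop: the ring is at (328,449) and the mouth ellipse centre at (331,449). In the wrist crop both are at column 401. The ring is level and centred with a free gap all round, and the other probes and the glassware haven't moved.

Run:
```python
from h import *
o=telemetry.get_obs();print(o['time_s'],o['ee_pos'],np.abs(o['joint_vel']).max(),o['force']);print(ctrl.hand_in())
```

```text
18.45 [ 0.58902146 -0.18887831  0.15600299] 0.0025234569835541768 [-0.58179109  0.03613868 -0.82968825]
the job is handed in; nothing more can be done
None
```

I finished the job and handed it in at 18.5 s, still holding the blue probe in the bore.

- **Cap:** I turned the red cap about 1.4 rad anticlockwise and swung it on its arm to about 1.45 rad. I then released it there. The cap pushed sideways on the tool with about 12–17 N, well under the limit.
- **Probe:** I lifted the blue probe from the rest over the other heads and carried it across. I then lowered it straight down the bore.

**Last checks:**
- **Ring level:** In the side view the ring and the mouth's centre are at the same height, within about 0.5 mm.
- **Centring:** The side and wrist views put the stem within about 0.5 mm of the bore's centre, with about 6 mm clear all round.
- **Contact:** The tool force while lowering and holding was about 1 N, so there is no sign the probe touched the cell.
- **Stillness and bystanders:** The arm was still at the end. The top view shows the other probes and the glassware where they were.
- **Disagreements:** None of the checks failed. The mouth position from the first side view differed by 2–3 mm from the top and wrist views. I put that down to calibration and aligned the stem to the mouth within the same pictures.

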